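Load the dosing barrel into the bench filler

TASK

Pull the dosing barrel out of the plywood rack by its black stub and lay it in the blue V rest, then take it again by its white tube. Slide it sideways into the green slotted plate of the bench filler, with its orange flange in the groove behind the plate and the stub under the clear cover, until it is fully home and sits down level in its seat, and let go; do not drop it anywhere. Leave the bottles, jar and cup where they are.

Things in the scene. Friction and masses are not known exactly. Their poses are not given: they have to be found in the camera images.
- barrel: dosing barrel, 190 mm long, about 0.3 kg. Origin: flange centre. x axis = barrel axis, to the nozzle: black stub (26 mm diameter) x -48 to -4 mm, orange flange (64 mm diameter) -4 to 4, white tube (38 mm) 4 to 128, steel nozzle (18 mm) 128 to 142; balances near x 30. Round, so its turn about the axis is free. Starts level in one of the rack's holes, only flange and stub sticking out
- barrel_mid (a point): point on the barrel's axis in the middle of the white tube's gripping length, 60 mm from the flange's centre; the tube is held here for loading
- barrel_nozzle (a point): tip of the barrel's nozzle, on the axis, 142 mm from the flange's centre
- rack: fixed plywood rack, 140 deep (x) x 210 wide (y) x 164 mm high, origin at the centre of its underside. Two level square pigeonholes, 44 wide and 46 mm high, run along its x at y = +55 and -55 mm, open on the face at x = -70 mm. One holds the barrel, the other the sample bottle
- rack_face (a point): middle of the rack's open face, x -70 mm, 125 mm above the table, the height of the barrel's axis there. Flange centre 11.5 mm in front of the face; hole floor 19 mm below the axis. The barrel comes out level along the rack's -x: 155 mm of pull frees the nozzle
- rest: fixed blue V rest, base 124 x 80 mm, origin at the centre of its underside. Two upward-open 90 degree V notches, 12 mm thick, at x -40 and +42 mm hold the tube level along the rest's x axis; highest points at z 70 mm
- rest_axis (a point): point on the axis of a tube lying in the V rest, 65 mm above the table, above the rest's origin; axes as the rest's. Lay the barrel with barrel_mid here (flange centre 60 mm away along x, either way round): both notches are then under the tube, the flange hangs free, and fingers have room round the tube between the notches
- filler: fixed bench filler, origin at table level below the seat point. x axis = the level direction in which the barrel slides in; a seated barrel lies along its y, nozzle to +y. Base slab 15 mm high, x -60 to 90, y -200 to 120 mm; white drive box y -200 to -85 mm, 190 mm high. Green nozzle-end support y 100 to 112 mm, with the same lower edge as the plate's slot, open above
- filler_seat (a point): where the flange's centre belongs: on the seated barrel's axis, 85 mm above the table, midway in the 20 mm groove; axes as the filler's. Hold the tube 60 mm to +y of here: from y 18 (plate) to 100 mm (nozzle support) it is free
- filler_slot (a point): middle of the green slotted plate's slot (filler y 14 mm, z 85 mm). Plate upright, 8 mm thick, y 10 to 18 mm; slot level, open to -x, closed end at x 20 mm, floor z 66 mm, upper edge z 121 mm. The keeper plate, y -18 to -10 mm, is likewise slotted; the groove between them takes the flange
- filler_lip (a point): top of the retaining lip at the slot's mouth: z 73 mm, 7 mm above the slot's floor, filler x -34 to -18 mm, with a slope in front down to z 61 mm at x -55 mm; the same at the nozzle support. Carry the tube in level over it, axis about 97 mm above the table, to x 0 and let it down 12 mm to the floor behind the lip
- filler_cover (a point): middle of the fixed clear cover over groove and stub: filler x -50 to 60, y -90 to 18, z 135 to 141 mm. It keeps the barrel from being lowered in, and the stub from being held there from above
- sample: small green bottle 172 mm long, 38 mm diameter, lying in the rack's other pigeonhole with its neck (24 mm) and dark cap (27 mm) sticking out; origin on its axis 12 mm in front of the rack's face; to be left alone
- bottle_a: standing amber bottle, 64 mm diameter, 200 mm high, origin under its foot; leave alone
- bottle_b: second such bottle; leave alone
- jar: glass jar, 68 mm diameter, 75 mm high, origin under its foot; leave alone
- cup: steel cup, 72 mm diameter, 80 mm high, origin under its foot; leave alone
Mind the look-alikes: they are no part of the job. Several things look just like the rest: the one meant starts farthest to the robot's left.

How it is judged:
By the outcome, as a careful person would: the job done as asked, in the order asked, and still so for the second after the job is handed in, with the robot touching nothing.
It also fails if it takes over 58 s, if anything falls off the work surface, if the arm or the gripper's body presses on something with over 40 N, if the wrist force passes 120 N, or if a joint passes its speed limit or range.

ROBOT

A 6-joint arm with a two-finger parallel gripper is mounted at the origin on the work surface. World frame = base frame: x ahead of the robot, y to its left, z up, the work surface at z = 0. Lengths are in mm, angles in rad, forces in N, time in s.
With the tool pointing down it reaches from about 275 to 875 mm from the base axis. Payload 12.5 kg.
Tool frame: the origin (TCP) lies midway between the tips of the shut fingers; the grasp point (between the pads) lies 19 mm behind it; z points along the fingers, y is the line along which they close (so a half turn about z gives the same grasp; the last joint's range is limited). The gripper opens to 85 mm and grips with 20 to 120 N. Pads are 22 mm wide; open, the fingers measure 114 mm over their backs; the gripper's body (76 mm by 85 mm) begins 54 mm behind the grasp point. The pads swing forward as they close: fully open they stand 13 mm farther back than shut.
Start: joints at [-1.329, 0.351, 1.652, -0, 1.139, -0.085], TCP at [176.577, -520.87, 231.29] pointing down, gripper open.
Joint ranges: [-2.75, 2.75], [-0.79, 2.1], [0.01, 2.65], [-1.57, 4.71], [0.07, 3.14], [-2.87, 2.87]. Speed limits (rad/s): [2.22, 2.22, 2.79, 3.14, 3.14, 3.14].

INTERFACE

Orientations are given as a 3x3 rotation matrix whose columns are the frame's x, y, z axes.
In Python, from rig import env gives the robot as it stands.
- The arm moves only by the tool play_rows, never from a script. Its argument "commands" is a list of rows, each a list of 3 entries, a list of its own where there are three numbers: the shift along the tool's x, y, z normalised to -1 to 1, where 1 is 0.05 m, then the turn, a rotation vector about the tool's x, y, z normalised to -1 to 1, where 1 is 0.12 rad, then the opening, from 0 (shut) to 1 (fully open). A call has 1 to 20 rows; each row shifts and turns the commanded pose from where the row before left it, along the tool's axes as they then stand; what a row does not reach is not made up. A row lasts 1/8 s, in which the tool goes at most 62.5 mm and 10.7 degrees, less where a joint would pass 70% of its speed; a pose out of reach is approached as far as the arm can. A call with a number of a shift or a turn outside -1 to 1 is refused whole. A call with a gripper value outside its range is refused whole. The fingers move at their own pace and stop on an object; "force" is the grip in N (left out, the last holds). Time passes only in rows, so rows that do not move let the fingers close. It gives the time, the measured TCP pose, the force, the opening and the grip force at its end, in the units of the state.
- env.state(): the state, without advancing time (a new reading comes with each control period).
- env.camera(name): name is "scene" or "top" or "wrist"; returns the picture (400x640x3 uint8, red, green, blue); there is no depth.
- env.camera_params(name): a dict with "K" (3x3 intrinsics, pixels), "R" (3x3) and "t" (3): a world point X has camera coordinates R X + t. Camera axes: x right, y down, z forward; pixel columns grow to the right and rows downward; lengths in mm; the calibration is good to about 2 mm. A picture is of the moment at which its call begins: read the wrist's pose just before it. camera_params takes no time and is no camera call; for the wrist camera it gives the pose at the moment of the call.
- env.job_done(): hands the job in; it is judged then, once.
Trained networks look in the newest picture that a camera, given by its name, has taken for a name from the list of things; names that differ only in an ending like _2 or _b are one class to them, and where a whole thing is asked for, a point or a joint stands for the part that bears it (a point fixed in the world has none). Each returns a list of dicts, best first, with "score" (0 to 1); they miss things now and then, are a little off and sometimes report something else, mostly with a low value. They report only what shows in the picture. A call takes as long as a camera call. They do not tell look-alikes from the thing itself.
- env.find_in(camera, target): "position" ([row, column] in pixels, amid what is visible of it).
The state is a dict: "time_s": time; "q": joint angles; "qd": joint speeds; "effort": joint torques, N m; "ee_pos": TCP position; "orientation": TCP orientation; "wrist_force": force on the tool from outside, world axes, zero at the start; "moment": the same for the moment, N m; "width": finger opening in mm; "finger_force": force on a finger pad.
Only numpy, scipy, OpenCV 4.12 (cv2) and the standard library are available. Lean on these libraries where they do the work, as an engineer would, in place of code of your own. Each camera call takes 0.05 s, during which the arm holds its last target. There are 200 camera calls.

## Working session

There is one attempt and no reset: what is moved stays moved. The work goes in short steps, Python scripts to look and compute and a tool call to move; the robot and the scene stay as the last step left them, time stands still between calls to the robot, and variables do not carry over. Pictures are saved under pics/ and viewed, at most 13 in all, crops included, and the job is handed in when it is done.

Besides the shell and the picture viewer there is one more tool, called after "Call:" as name(argument=value, ...), one argument or row to a line, values as JSON. play_rows: Moves the arm, as the interface text tells. Scaled input: -1 to 1 covers 0.05 m each way for a shift and 0.12 rad each way for a turn. Its arguments: {"type":"object","properties":{"commands":{"type":"array","items":{"type":"array"}},"force":{"type":"number"}},"required":["commands"]}

```bash
mkdir -p pics; ls; cat > look.py <<'E'
E
python3 - <<'E'
from rig import env
import cv2,numpy as np
np.set_printoptions(precision=3,suppress=True)
s=env.state();print(s['time_s'],s['ee_pos'],s['orientation'],s['width'])
ims=[]
for c in ('scene','top'):
    im=env.camera(c)[:,:,::-1].copy()
    cv2.imwrite(f'pics/{c}0.png',im)
    p=env.camera_params(c);print(c,np.array(p['K']).tolist(),np.array(p['R']).round(3).tolist(),np.array(p['t']).round(1).tolist())
for t in ['barrel','rack','rest','filler','sample','bottle_a','jar','cup','rack_face','rest_axis','filler_seat','filler_slot','filler_lip','filler_cover']:
    for c in ('scene','top'):
        print(t,c,[(np.round(d['position']).tolist(),round(d['score'],2)) for d in env.find_in(c,t)][:4])
print(env.state()['time_s'])
E
```

```text
pics
0.0 [ 176.479 -520.534  230.717] [[ 0.947  0.321 -0.   ]
 [ 0.321 -0.947  0.001]
 [ 0.    -0.001 -1.   ]] 85.39328951662512
scene [[394.3775989364535, 0.0, 319.3171424905041], [0.0, 394.3775989364535, 199.2151195178414], [0.0, 0.0, 1.0]] [[0.654, 0.756, 0.024], [0.449, -0.362, -0.817], [-0.609, 0.545, -0.576]] [-334.3, -118.2, 1460.5]
top [[382.08909098597786, 0.0, 315.635192097481], [0.0, 382.08909098597786, 198.56366133481816], [0.0, 0.0, 1.0]] [[0.019, -0.999, 0.032], [-0.998, -0.021, -0.064], [0.065, -0.031, -0.997]] [-3.1, 497.5, 1111.8]
barrel scene [([162.0, 394.0], 0.69)]
barrel top [([201.0, 196.0], 0.55)]
rack scene [([170.0, 419.0], 0.83), ([293.0, 237.0], 0.55)]
rack top [([175.0, 164.0], 0.6)]
rest scene [([222.0, 166.0], 0.82), ([256.0, 145.0], 0.75), ([215.0, 332.0], 0.56)]
rest top [([208.0, 292.0], 0.96), ([315.0, 417.0], 0.69), ([160.0, 432.0], 0.66)]
filler scene [([295.0, 235.0], 0.68)]
filler top [([158.0, 433.0], 0.77)]
sample scene [([173.0, 420.0], 0.75)]
sample top [([156.0, 197.0], 0.81), ([101.0, 271.0], 0.74)]
bottle_a scene [([270.0, 398.0], 0.8), ([
[... 163 characters left out ...]
]
jar top [([138.0, 275.0], 0.89)]
cup scene [([256.0, 146.0], 0.87), ([239.0, 424.0], 0.66)]
cup top [([260.0, 468.0], 0.63)]
rack_face scene [([169.0, 422.0], 0.68), ([257.0, 144.0], 0.53)]
rack_face top [([178.0, 161.0], 0.56)]
rest_axis scene [([216.0, 330.0], 0.91), ([217.0, 163.0], 0.62)]
rest_axis top [([205.0, 295.0], 0.91), ([317.0, 421.0], 0.84)]
filler_seat scene [([290.0, 235.0], 0.95), ([239.0, 424.0], 0.56)]
filler_seat top [([159.0, 432.0], 0.77)]
filler_slot scene [([295.0, 234.0], 0.6)]
filler_slot top [([163.0, 433.0], 0.57)]
filler_lip scene [([295.0, 234.0], 0.86)]
filler_lip top []
filler_cover scene [([294.0, 236.0], 0.9), ([159.0, 394.0], 0.53)]
filler_cover top []
1.5
```

View pics/scene0.png

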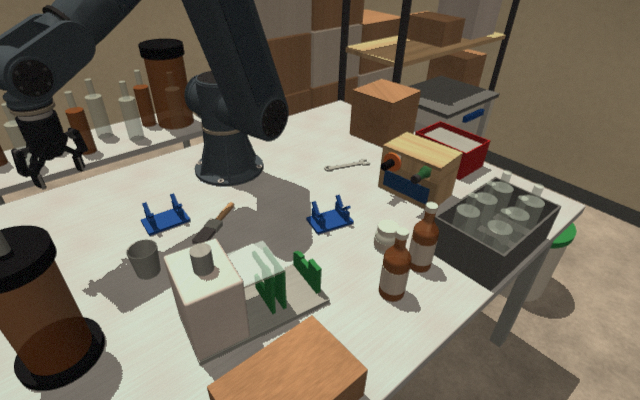

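View pics/top0.png

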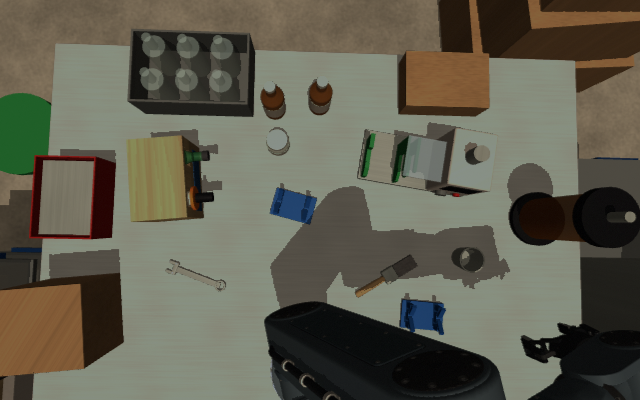

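The top view shows the rack at (178,163) with the barrel's flange and stub at (198,198) and the green sample at (155,200). The leftmost blue rest is at (205,293). The filler runs from its green nozzle support at (155,368) to the white drive box at (160,470). Next I fit poses from corners in both views.

```bash
python3 - <<'E'
import cv2,numpy as np
a=cv2.imread('pics/top0.png')[120:230,115:335]; b=cv2.imread('pics/top0.png')[110:220,340:510]; c=cv2.imread('pics/scene0.png')[180:350,160:380]
r=lambda im,f:cv2.resize(im,None,fx=f,fy=f,interpolation=cv2.INTER_CUBIC)
cv=np.zeros((600,800,3),np.uint8)
a=r(a,2.5);cv[:275,:550]=a   # factor2.5
b=r(b,2.2);cv[290:290+b.shape[0],:b.shape[1]]=b
d=cv2.imread('pics/scene0.png')[130:210,375:465];d=r(d,2.6);cv[:d.shape[0],555:555+d.shape[1]]=d
c=r(c,1.8);cv[290:290+c.shape[0],390:390+c.shape[1]]=c
cv2.imwrite('pics/comp.png',cv)
for nm in ('top','scene'):
    im=cv2.imread(f'pics/{nm}0.png');h=cv2.cvtColor(im,cv2.COLOR_BGR2HSV)
    for col,lo,hi in (('blue',(100,150,50),(125,255,255)),('green',(50,120,30),(80,255,255)),('orange',(5,200,150),(14,255,255))):
        m=cv2.inRange(h,lo,hi);n,_,st,ce=cv2.connectedComponentsWithStats(m)
        print(nm,col,[(st[i].tolist(),ce[i].round(1).tolist()) for i in range(1,n) if st[i,4]>15])
E
python3 -c "
from rig import env
import numpy as np
p=env.camera_params('wrist');s=env.state();R=np.array(p['R']);t=np.array(p['t']);T=np.array(s['orientation'])
print(p['K']);print((R@T).round(3));print('cam in tool',(T.T@(-R.T@t-np.array(s['ee_pos']))).round(1))
"
```

```text
top blue [([271, 188, 45, 36, 1075], [293.1, 205.6]), ([12, 248, 29, 4, 105], [25.1, 249.7]), ([400, 300, 46, 35, 940], [421.2, 315.3])]
top green [([0, 93, 51, 82, 3550], [22.7, 131.5]), ([362, 134, 13, 43, 191], [368.2, 155.1]), ([184, 151, 16, 13, 142], [191.1, 156.6]), ([393, 155, 9, 27, 87], [398.1, 168.5])]
top orange []
scene blue [([463, 109, 21, 13, 123], [472.6, 115.0]), ([141, 194, 48, 41, 834], [164.1, 218.3]), ([307, 195, 46, 39, 826], [329.2, 217.9])]
scene green [([551, 224, 25, 24, 286], [564.7, 237.0]), ([294, 251, 27, 42, 575], [307.9, 270.1]), ([256, 273, 30, 40, 670], [272.8, 290.7])]
scene orange []
[[299.08035826   0.         322.0603293 ]
 [  0.         299.08035826 196.32671354]
 [  0.           0.           1.        ]]
[[ 0.     1.    -0.001]
 [-0.951 -0.    -0.308]
 [-0.308  0.001  0.951]]
cam in tool [ 7.68e+01  1.00e-01 -1.43e+02]
```

View pics/comp.png

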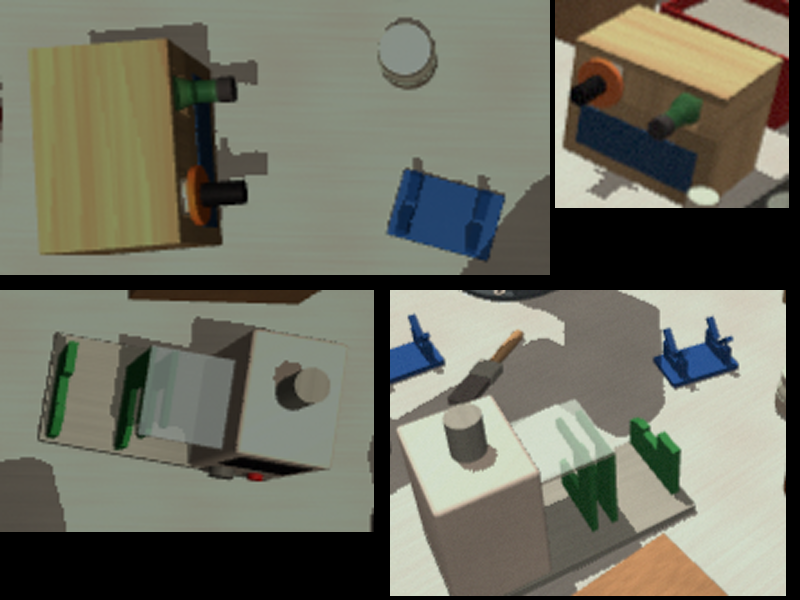

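Nothing here contradicts the layout: the filler's slots open toward the robot (world −x), and its nozzle side is world +y. Rough pose fits come next.

```bash
cat > geo.py <<'E'
import numpy as np
from scipy.optimize import least_squares
def proj(p,X):
    c=np.asarray(X)@np.array(p['R']).T+np.array(p['t']); u=c@np.array(p['K']).T
    return u[:,:2]/u[:,2:]
def Rz(a): return np.array([[np.cos(a),-np.sin(a),0],[np.sin(a),np.cos(a),0],[0,0,1]])
def world(pose,X): return np.asarray(X)@Rz(pose[2]).T+np.array([pose[0],pose[1],0])
def ray(p,uv,z):
    R=np.array(p['R']);o=-R.T@np.array(p['t']);d=R.T@np.linalg.inv(np.array(p['K']))@np.array([*uv,1.]);return o+d*(z-o[2])/d[2]
def fit(obs,x0):
    # obs: list of (params, model pts, pixel(col,row) pts; nan = ignore)
    f=lambda q:np.nan_to_num(np.concatenate([(proj(p,world(q,X))-np.array(U)).ravel() for p,X,U in obs]))
    s=least_squares(f,x0,x_scale=[100,100,1],loss='soft_l1');return s.x,f(s.x)
E
python3 - <<'E'
from rig import env
from geo import *
np.set_printoptions(precision=2,suppress=True)
T=env.camera_params('top');S=env.camera_params('scene')
# rack top crop 2.5, off (115,120)
A=lambda x,y:(115+x/2.5,120+y/2.5)
# rack top z164 corners: (30,48) (165,40)(177,245)(40,253): image right = -rack x
print('rack',fit([(T,[[70,-105,164],[-70,-105,164],[-70,105,164],[70,105,164]],[A(30,48),A(165,40),A(177,245),A(40,253)]),],[550,350,1.5]))
print('rack flip',fit([(T,[[70,105,164],[-70,105,164],[-70,-105,164],[70,-105,164]],[A(30,48),A(165,40),A(177,245),A(40,253)]),],[550,350,1.5]))
for n,u in (('rest c',(293,205.6)),('flange',A(197,195)),('stubend',A(247,192))): print(n,ray(T,u,{'r':10,'f':125,'s':125}[n[0]]))
r=[ray(T,A(*u),5) for u in ((405,170),(505,193),(487,260),(387,237))];print(np.array(r))
B=lambda x,y:(340+x/2.2,110+(y-290)/2.2)
bx=[[90,-85,190],[90,-200,190],[-60,-200,190],[-60,-85,190]]
q,e=fit([(T,[[90,120,15],[-60,120,15]],[B(57,333),B(40,438)]),(T,bx,[B(255,328),B(350,347),B(330,467),B(237,450)])],[550,0,0.]);print('filler',q,e)
E
```

```text
rack (array([530.71, 417.16,   1.66]), array([-0.45,  0.1 ,  1.04, -0.21,  0.44, -0.34, -0.97,  0.46]))
rack flip (array([725.79, 426.11,   1.56]), array([  -0.83,    2.98,    0.69,    8.08,    0.01, -153.95,    0.08,
       -159.36]))
rest c [475.6   73.44  10.  ]
flange [485.04 332.04 125.  ]
stubend [489.34 279.83 125.  ]
[[527.25 122.33   5.  ]
 [502.37   2.72   5.  ]
 [422.25  22.57   5.  ]
 [447.15 141.53   5.  ]]
filler [ 603.01 -244.38   -0.16] [-0.01 -0.75 -0.64  0.41 -0.12 -0.85  0.52 -1.38  1.22  1.49 -0.81  1.16]
```

```bash
cat > plan.py <<'E'
import sys,numpy as np
from scipy.linalg import logm,expm
from scipy.spatial.transform import Rotation
def row(P0,R0,P1,yaw,n):
    c,s=np.cos(yaw),np.sin(yaw);R1=np.array([[c,s,0],[s,-c,0],[0,0,-1.]])
    M=lambda R,p:np.block([[np.array(R),np.array(p,float).reshape(3,1)],[np.zeros((1,3)),1]])
    E=expm(np.real(logm(np.linalg.inv(M(R0,P0))@M(R1,P1)))/n)
    return np.r_[E[:3,3]/50,Rotation.from_matrix(E[:3,:3]).as_rotvec()/.12]
def show(P1,yaw,n):
    from rig import env
    s=env.state();r=row(s['ee_pos'],s['orientation'],P1,yaw,n)
    print('now',np.round(s['ee_pos'],1),'row x',n,':',r.round(3).tolist())
if __name__=='__main__': a=list(map(float,sys.argv[1:6]));show(a[:3],a[3],a[4])
E
python3 plan.py 540 -150 270 1.48 12
```

```text
now [ 176.6 -520.9  231.3] row x 12.0 : [0.913, 0.055, -0.064, 0.0, -0.0, -0.801]
```

Call:
play_rows(
  commands=[
    [[0.913,0.055,-0.064],[0,0,-0.801],1],
    [[0.913,0.055,-0.064],[0,0,-0.801],1],
    [[0.913,0.055,-0.064],[0,0,-0.801],1],
    [[0.913,0.055,-0.064],[0,0,-0.801],1],
    [[0.913,0.055,-0.064],[0,0,-0.801],1],
    [[0.913,0.055,-0.064],[0,0,-0.801],1],
    [[0.913,0.055,-0.064],[0,0,-0.801],1],
    [[0.913,0.055,-0.064],[0,0,-0.801],1],
    [[0.913,0.055,-0.064],[0,0,-0.801],1],
    [[0.913,0.055,-0.064],[0,0,-0.801],1],
    [[0.913,0.055,-0.064],[0,0,-0.801],1],
    [[0.913,0.055,-0.064],[0,0,-0.801],1],
    [[0,0,0],[0,0,0],1],
    [[0,0,0],[0,0,0],1],
  ],
)

```text
time_s: 3.25
ee_pos: [539.9, -150.6, 269.6]
orientation: [[0.091, 0.996, -0.0], [0.996, -0.091, -0.0], [-0.0, -0.0, -1.0]]
wrist_force: [0.1, -0.7, -0.5]
width: 85.4
finger_force: 0.0
```

```bash
cat > snap.py <<'E'
import sys,pickle,cv2
from rig import env
n=sys.argv[1];c=sys.argv[2] if len(sys.argv)>2 else 'wrist'
p=env.camera_params(c);im=env.camera(c)[:,:,::-1].copy();s=env.state()
pickle.dump({k:p[k] for k in('K','R','t')},open(f'pics/{n}.pkl','wb'))
cv2.imwrite(f'pics/{n}.png',im);print(s['time_s'],s['ee_pos'],abs(s['qd']).max() if hasattr(s['qd'],'max') else max(map(abs,s['qd'])))
E
python3 snap.py wfill; python3 plan.py 500 205 250 1.66 8
```

```text
3.3 [ 539.77466073 -150.95007432  269.57651526] 0.009249896442496275
now [ 539.8 -151.   269.6] row x 8.0 : [0.89, -0.111, 0.049, -0.0, 0.0, -0.189]
```

View pics/wfill.png

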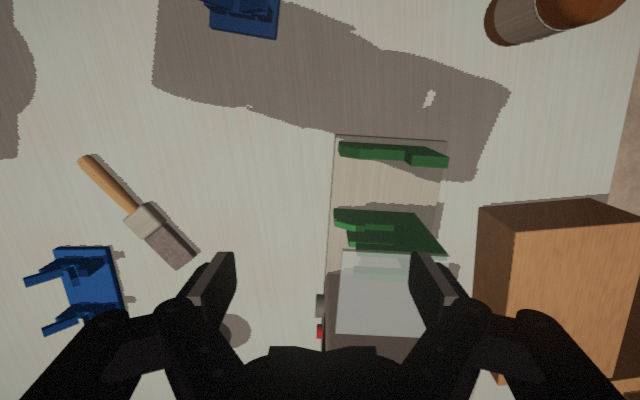

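The wrist view shows the filler from above. Slab corners are at about (334,135) and (448,141), the nozzle support at (390,153), the slotted plate at (390,230), and the cover's front edge runs from (343,250). Moving on to a view over the rest and rack.

Call:
play_rows(
  commands=[
    [[0.89,-0.111,0.049],[0,0,-0.189],1],
    [[0.89,-0.111,0.049],[0,0,-0.189],1],
    [[0.89,-0.111,0.049],[0,0,-0.189],1],
    [[0.89,-0.111,0.049],[0,0,-0.189],1],
    [[0.89,-0.111,0.049],[0,0,-0.189],1],
    [[0.89,-0.111,0.049],[0,0,-0.189],1],
    [[0.89,-0.111,0.049],[0,0,-0.189],1],
    [[0.89,-0.111,0.049],[0,0,-0.189],1],
    [[0,0,0],[0,0,0],1],
    [[0,0,0],[0,0,0],1],
  ],
)

```text
time_s: 4.55
ee_pos: [500.0, 204.8, 250.0]
orientation: [[-0.089, 0.996, -0.0], [0.996, 0.089, -0.0], [-0.0, -0.0, -1.0]]
wrist_force: [0.5, 0.0, -0.2]
width: 85.3
finger_force: 0.0
```

```bash
python3 snap.py wrack; cat > ov.py <<'E'
import cv2,pickle
from geo import *
L=lambda n:(cv2.imread(f'pics/{n}.png'),pickle.load(open(f'pics/{n}.pkl','rb')))
def seg(A,B):return [A,B]
def rect(x0,x1,y0,y1,z):
    c=[(x0,y0,z),(x1,y0,z),(x1,y1,z),(x0,y1,z)];return [(c[i],c[(i+1)%4]) for i in range(4)]
FILL=rect(-60,90,-200,120,15)+rect(-50,60,-90,18,141)+[((-34,18,73),(-18,18,73)),((20,18,66),(20,18,121)),((-34,112,73),(-18,112,73)),((-34,100,73),(-18,100,73))]
REST=rect(-62,62,-40,40,0)+[((x,-40,70),(x,40,70)) for x in(-46,-34,36,48)]
RACK=rect(-70,70,-105,105,164)+rect(-70,-70,33,77,106)[1:2]+[((-70,-105,0),(-70,105,0)),((-129.5,55,125),(0,55,125)),((-81.5,23,125),(-81.5,87,125))]
def draw(im,p,pose,segs,s,off,col):
    for a,b in segs:
        q=(proj(p,world(pose,[a,b]))-off)*s; cv2.line(im,*[tuple(int(round(v*8)) for v in k) for k in q],col,1,cv2.LINE_AA,3)
def crop(n,x0,x1,y0,y1,s,items):
    im,p=L(n);im=cv2.resize(im[y0:y1,x0:x1],None,fx=s,fy=s,interpolation=cv2.INTER_CUBIC)
    for pose,segs in items: draw(im,p,pose,segs,s,np.array([x0-.5,y0-.5]),(0,255,255))
    return im
E
python3 - <<'E'
from ov import *
im,p=L('wrack')
a=crop('wrack',0,640,0,400,1,[])
cv2.imwrite('pics/w2.png',im)
F=(603,-244.4,-.16)
b=crop('wfill',315,465,125,265,3,[(F,FILL)])
cv2.imwrite('pics/w3.png',b)
E
```

```text
4.6 [500.04230249 204.53502683 250.07276831] 0.007047000822814454
```

View pics/w2.png

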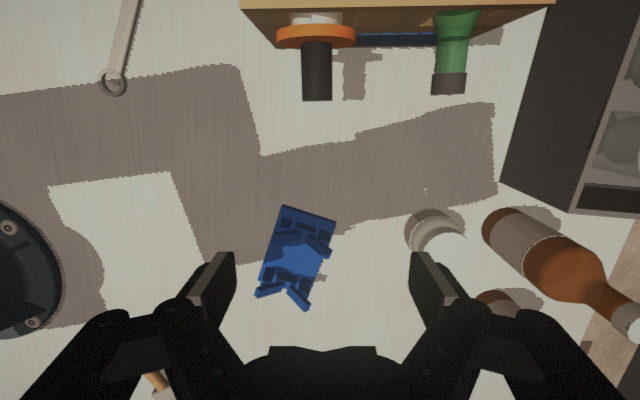

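View pics/w3.png

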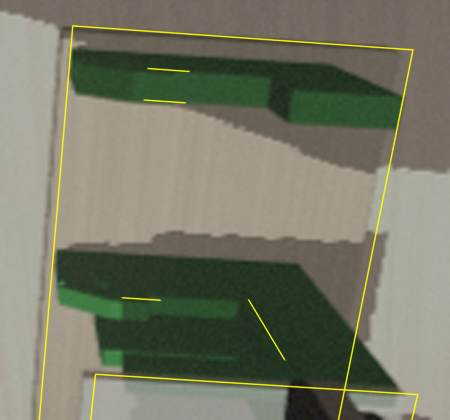

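Overlay check: the filler's true outline lies about 4 px left of the prediction, so its x needs about −4 mm. The rack view shows the stub at (317,70) with its end at row 100, the flange at (316,36), the sample at (450,85), and the rest's base corners at (283,205), (336,220) and (259,278). Refitting all three.

```bash
python3 - <<'E'
from ov import *
from rig import env
np.set_printoptions(precision=2,suppress=True)
T=env.camera_params('top')
B=lambda x,y:(340+x/2.2,110+(y-290)/2.2)
_,W=L('wfill');im,P=L('wrack')
ot=(T,[[90,120,15],[-60,120,15],[90,-85,190],[90,-200,190],[-60,-200,190],[-60,-85,190]],[B(57,333),B(40,438),B(255,328),B(350,347),B(330,467),B(237,450)])
ow=(W,[[-60,120,15],[90,120,15],[-50,18,141],[-34,100,73]],[(335.2,133.5),(447.2,140.8),(342.2,249.2),(358.5,157.8)])
for o in ([ow],[ot],[ow,ow,ot]): print('filler',*fit(o,[600,-244,-.16]))
# stub/barrel
for n,u in (('stub end',(317,99)),('stub mid',(317,70)),('flange',(316,35)),('cap',(449,94))): print(n,ray(P,u,125))
# blue rest: mask fit
h=cv2.cvtColor(im,cv2.COLOR_BGR2HSV);m=cv2.inRange(h,(100,130,40),(125,255,255));m[:150]=0
c=max(cv2.findContours(m,0,1)[0],key=cv2.contourArea);print(cv2.boundingRect(c),cv2.approxPolyDP(c,3,True)[:,0].tolist())
t0=cv2.imread('pics/top0.png');h=cv2.cvtColor(t0,cv2.COLOR_BGR2HSV);m=cv2.inRange(h,(100,130,40),(125,255,255));m[:,330:]=0;m[:,:250]=0
c=max(cv2.findContours(m,0,1)[0],key=cv2.contourArea);print(cv2.approxPolyDP(c,2,True)[:,0].tolist())
for z in (6,): print(np.array([ray(P,u,z) for u in((283,205),(336,220),(259,279))]))
o=crop('wrack',235,355,0,110,3,[((530.7,417.2,1.66),RACK)]);b=crop('wrack',235,355,195,320,3,[((474.8,72.3,1.365),REST)])
k=np.zeros((max(o.shape[0],b.shape[0]),o.shape[1]+b.shape[1],3),np.uint8);k[:o.shape[0],:o.shape[1]]=o;k[:b.shape[0],o.shape[1]:]=b
cv2.imwrite('pics/w4.png',k)
E
```

```text
filler [ 598.9  -244.18   -0.15] [-0.25 -0.21  1.27 -0.1  -0.21  0.23 -0.25  0.11]
filler [ 603.01 -244.38   -0.16] [-0.01 -0.75 -0.64  0.41 -0.12 -0.85  0.52 -1.38  1.22  1.49 -0.81  1.16]
filler [ 599.41 -244.2    -0.15] [-0.19 -0.09  1.39 -0.38  0.22  0.36 -0.12  0.17 -0.19 -0.09  1.39 -0.38
  0.22  0.36 -0.12  0.17 -0.27  0.62 -0.65  1.84 -0.34  0.33  0.34 -0.44
  1.35  2.51 -0.73  2.42]
stub end [486.78 282.33 125.  ]
stub mid [484.85 305.1  125.  ]
flange [481.85 330.89 125.  ]
cap [597.87 296.39 125.  ]
(255, 207, 80, 104) [[282, 207], [258, 279], [262, 282], [260, 286], [279, 280], [284, 284], [264, 290], [257, 288], [255, 295], [286, 287], [287, 293], [305, 310], [308, 305], [288, 286], [292, 283], [298, 289], [297, 280], [302, 276], [313, 278], [321, 258], [329, 254], [319, 254], [313, 248], [316, 246], [305, 239], [309, 242], [311, 239], [306, 235], [310, 233], [294, 224], [311, 224], [316, 228], [314, 235], [323, 226], [331, 233], [334, 224]]
[[277, 188], [270, 212], [309, 223], [316, 199]]
[[449.9  140.23   6.  ]
 [524.69 124.7    6.  ]
 [420.01  19.73   6.  ]]
```

View pics/w4.png

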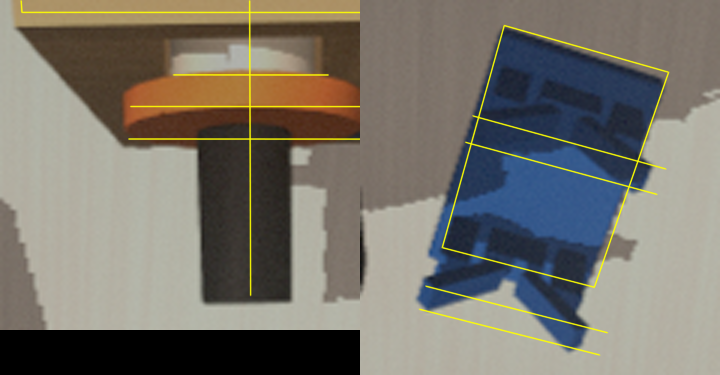

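```bash
python3 - <<'E'
from ov import *
np.set_printoptions(precision=2,suppress=True)
im,P=L('wrack')
a=ray(P,(255.5,295),70);b=ray(P,(305.5,310),70);c=ray(P,(256,288),70);d=ray(P,(308,305),70)
print('tips',a,b,c,d,np.hypot(*(a-b)[:2]))
print('vertex z38',ray(P,(287.5,286.5),38))
q=(474.8,72.3,1.365);Ri=lambda X:(X[:2]-np.array(q[:2]))@Rz(q[2])[:2,:2]
for X in (a,b,c,d,ray(P,(287.5,286.5),38),ray(P,(331,233),70),ray(P,(334,224),70),ray(P,(329,254),70)):print(Ri(X))
for z in (0,8):
  for u in((282.5,205.5),(336,221),(258,279)):print(z,Ri(ray(P,u,z)))
E
```

```text
tips [427.99  39.22  70.  ] [492.96  22.2   70.  ] [428.39  49.68  70.  ] [495.6   30.19  70.  ] 67.16206847021662
vertex z38 [465.48  33.02  38.  ]
[-41.95  39.06]
[-45.33 -28.01]
[-31.62  40.81]
[-36.98 -28.97]
[-40.36   1.1 ]
[ 68.37 -26.83]
[ 80.39 -26.73]
[ 41.12 -32.87]
0 [58.2  38.92]
0 [ 57.75 -39.6 ]
0 [-67.31  44.59]
8 [61.27 38.67]
8 [ 60.83 -38.25]
8 [-61.69  44.23]
```

The rest refits to about (472, 73) with yaw 1.315 (the top camera's edge direction agrees), and the filler to about (599.4, −244.2, −0.15). The stub axis sits at (485, 305). Going for the stub grasp.

Call:
play_rows(
  commands=[
    [[0.657,-0.039,0.4],[0,0,0],1],
    [[0.657,-0.039,0.4],[0,0,0],1],
    [[0.657,-0.039,0.4],[0,0,0],1],
    [[0,0,0.2],[0,0,0],1],
    [[0,0,0.5],[0,0,0],1],
    [[0,0,0.5],[0,0,0],1],
    [[0,0,0.35],[0,0,0],1],
    [[0,0,0.17],[0,0,0],1],
    [[0,0,0],[0,0,0],1],
  ],
)

```text
time_s: 5.72
ee_pos: [485.1, 303.1, 104.1]
orientation: [[-0.09, 0.996, -0.0], [0.996, 0.09, -0.0], [-0.0, -0.0, -1.0]]
wrist_force: [0.0, -0.1, 1.0]
width: 85.2
finger_force: 0.0
```

Call:
play_rows(
  commands=[
    [[0,0,0],[0,0,0],0],
    [[0,0,0],[0,0,0],0],
    [[0,0,0],[0,0,0],0],
    [[0,0,0],[0,0,0],0],
    [[0,0,0],[0,0,0],0],
    [[0,0,0],[0,0,0],0],
  ],
  force=100,
)

```text
time_s: 6.48
ee_pos: [485.0, 303.4, 104.3]
orientation: [[-0.091, 0.996, 0.0], [0.996, 0.091, 0.0], [0.0, 0.0, -1.0]]
wrist_force: [0.1, -1.6, 3.9]
width: 23.4
finger_force: 97.8
```

Call:
play_rows(
  commands=[
    [[-0.1,0,-0.02],[0,0,0],0],
    [[-0.3,0,0],[0,0,0],0],
    [[-0.45,0,0],[0,0,0],0],
    [[-0.45,0,0],[0,0,0],0],
    [[-0.45,0,0],[0,0,0],0],
    [[-0.45,0,0],[0,0,0],0],
    [[-0.45,0,0],[0,0,0],0],
    [[-0.45,0,0],[0,0,0],0],
    [[-0.4,0,0],[0,0,0],0],
    [[-0.2,0,0],[0,0,0],0],
    [[0,0,0],[0,0,0],0],
  ],
)

```text
time_s: 7.85
ee_pos: [501.4, 118.5, 104.9]
orientation: [[-0.09, 0.996, -0.0], [0.996, 0.09, -0.0], [-0.0, -0.0, -1.0]]
wrist_force: [0.2, -0.2, -2.0]
width: 23.6
finger_force: 98.1
```

```bash
python3 snap.py held; python3 snap.py helds scene
python3 - <<'E'
import cv2,numpy as np
a=cv2.imread('pics/held.png');b=cv2.imread('pics/helds.png')[120:260,300:480]
b=cv2.resize(b,None,fx=2,fy=2,interpolation=cv2.INTER_CUBIC)
a=cv2.resize(a[0:320,150:490],None,fx=1.2,fy=1.2)
k=np.zeros((max(a.shape[0],b.shape[0]),a.shape[1]+b.shape[1],3),np.uint8);k[:a.shape[0],:a.shape[1]]=a;k[:b.shape[0],a.shape[1]:]=b
print(k.shape);cv2.imwrite('pics/heldc.png',k)
E
```

```text
7.9 [501.48783308 119.03690444 105.00595531] 0.016862787456538252
7.95 [501.48018214 119.38522823 105.01823504] 0.009664766581862962
(384, 768, 3)
```

View pics/heldc.png

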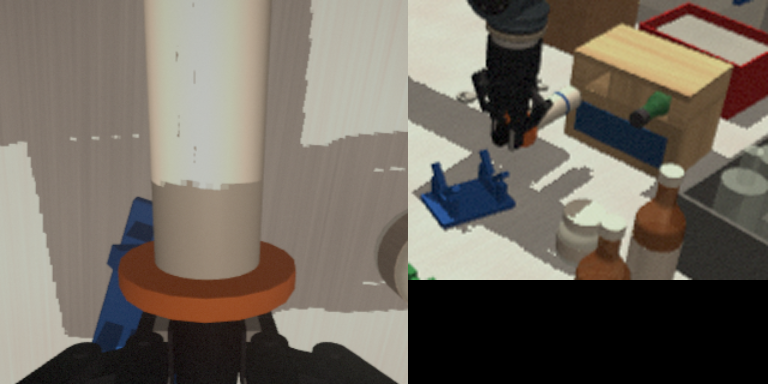

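The barrel is clear of the rack, held by its stub; flange and tube show centred at about (207,280) in the crop. I'll measure the droop from the tube's silhouette.

```bash
cat > tilt.py <<'E'
import sys
from ov import *
from rig import env
def measure(n,l,r,rows,T,tcp,xref=33,rad=19):
    """l,r=((row,col),(row,col)) rough edge lines; returns tool-frame y0,z0 at x=xref and yaw,pitch"""
    im,p=L(n);g=cv2.GaussianBlur(im,(0,0),1).astype(float)
    gx=np.abs(cv2.Sobel(g,cv2.CV_64F,1,0,ksize=3)).sum(2)
    E=[]
    for side,(a,b) in ((-1,l),(1,r)):
        for v in rows:
            c=a[1]+(v-a[0])*(b[1]-a[1])/(b[0]-a[0]);k=np.arange(int(c)-8,int(c)+9);w=gx[v,k];w=np.where(w>.6*w.max(),w,0);E.append((side,v,(w*k).sum()/w.sum()))
    E=np.array(E);R=np.array(p['R']);C=T.T@(-R.T@np.array(p['t'])-tcp);K=np.array(p['K']);RT=R@T
    def f(q):
        y,z,ps,th=q;d=np.array([np.cos(th)*np.cos(ps),np.cos(th)*np.sin(ps),np.sin(th)]);a=np.array([xref,y,z])
        w=a-C;w=w-d*(w@d);D=np.linalg.norm(w);w/=D;m=np.cross(d,w);out=[]
        for s in(-1,1):
            tp=a-rad*rad/D*w+s*rad*np.sqrt(1-rad**2/D**2)*m
            U=[(K@(RT@(tp+d*t-C))) for t in(0,60)];U=[u[:2]/u[2] for u in U]
            if s==-1:u0=U
            else:u1=U
        if u0[0][0]>u1[0][0]:u0,u1=u1,u0
        for s,v,c in E:
            u=u0 if s<0 else u1;out.append(u[0][0]+(v-u[0][1])*(u[1][0]-u[0][0])/(u[1][1]-u[0][1])-c)
        return np.array(out)
    s=least_squares(f,[0,-21,0,0],loss='soft_l1',x_scale=[5,5,.1,.1]);return s.x,np.abs(f(s.x)).mean()
E
python3 - <<'E'
from tilt import *
s=env.state();T=np.array(s['orientation'])
print(measure('held',((0,271),(150,277)),((0,375),(150,367)),range(5,185,6),T,np.array([501.49,119.04,105.0])))
im,p=L('held');im=im.astype(int)
print([im[r,262:285].sum(1).tolist() for r in (20,)])
im,p=L('helds');S=p
print([ (d['position'],d['score']) for d in env.find_in('scene','barrel_nozzle')][:2],[ (d['position'],d['score']) for d in env.find_in('scene','barrel_mid')][:2])
u=np.array([-.089,.996,0]);a=np.array([501.4,118.9,124])
for th in (0,.05,.1,.15):
    d=u*np.cos(th)-np.array([0,0,np.sin(th)]);print(th,proj(S,[a+d*33,a+d*29,a+d*89,a+d*157,a+d*171]).round(1).tolist())
E
```

```text
(array([-2.16413435e+00, -1.55654410e+01,  1.99389157e-03,  4.14870318e-02]), np.float64(0.707303506738172))
[[354, 356, 362, 364, 358, 360, 360, 356, 381, 421, 446, 466, 476, 495, 497, 508, 503, 512, 518, 521, 524, 529, 530]]
[([177.9, 372.2], 0.76), ([292.2, 235.7], 0.44)] [([176.0, 373.2], 0.57), ([214.9, 331.0], 0.44)]
0 [[356.3, 182.1], [355.4, 182.6], [368.0, 175.2], [381.4, 167.3], [384.1, 165.7]]
0.05 [[356.2, 182.5], [355.4, 183.0], [367.9, 176.4], [381.1, 169.5], [383.7, 168.1]]
0.1 [[356.2, 183.0], [355.3, 183.4], [367.7, 177.7], [380.7, 171.7], [383.3, 170.5]]
0.15 [[356.1, 183.5], [355.2, 183.8], [367.4, 179.0], [380.3, 173.9], [382.8, 172.9]]
```

Droop is about 0.04 rad, confirmed by both views; I'll compensate by pitching the tool. Planning the lay-down.

```bash
python3 - <<'E'
s=open('plan.py').read()
s=s.replace("P1,yaw,n):\n    c,s","P1,yaw,n,pitch=0):\n    c,s").replace("[0,0,-1.]])\n","[0,0,-1.]])@Rotation.from_euler('y',pitch).as_matrix()\n")
s=s.replace("show(P1,yaw,n):","show(P1,yaw,n,pitch=0):").replace("P1,yaw,n);","P1,yaw,n);",1).replace("s['orientation'],P1,yaw,n)","s['orientation'],P1,yaw,n,pitch)").replace("sys.argv[1:6]));show(a[:3],a[3],a[4])","sys.argv[1:7]));show(a[:3],*a[3:])")
open('plan.py','w').write(s)
E
python3 plan.py 449.8 -11.9 84 1.315 6 0.04
```

```text
now [501.5 119.6 105.1] row x 6.0 : [-0.45, -0.15, 0.063, -0.01, 0.055, 0.482]
```

Call:
play_rows(
  commands=[
    [[-0.45,-0.15,0.063],[-0.01,0.055,0.482],0],
    [[-0.45,-0.15,0.063],[-0.01,0.055,0.482],0],
    [[-0.45,-0.15,0.063],[-0.01,0.055,0.482],0],
    [[-0.45,-0.15,0.063],[-0.01,0.055,0.482],0],
    [[-0.45,-0.15,0.063],[-0.01,0.055,0.482],0],
    [[-0.45,-0.15,0.063],[-0.01,0.055,0.482],0],
    [[0,0,0],[0,0,0],0],
    [[0,0,0],[0,0,0],0],
  ],
)

```text
time_s: 9.05
ee_pos: [450.2, -11.8, 84.1]
orientation: [[0.252, 0.968, 0.011], [0.967, -0.252, 0.039], [0.04, 0.001, -0.999]]
wrist_force: [0.6, -0.4, -2.6]
width: 23.8
finger_force: 98.1
```

```bash
python3 snap.py pre; python3 snap.py pres scene; python3 - <<'E'
from ov import *
from rig import env
np.set_printoptions(precision=2,suppress=True)
s=env.state();print(s['ee_pos'],s['orientation'],s['wrist_force'])
im,P=L('pre')
for n in('rest','barrel_nozzle','barrel_mid'):print(n,[(d['position'],round(d['score'],2)) for d in env.find_in('wrist',n)][:2],[(d['position'],round(d['score'],2)) for d in env.find_in('scene',n)][:2])
t=np.array(s['ee_pos']);u=np.array([np.cos(1.315),np.sin(1.315),0]);a=t+[0,0,20.8]
print(proj(P,[a+u*87.7,a+u*170]))
a1=crop('pre',120,520,0,300,1,[((472,73,1.315),REST)]);b=crop('pres',270,400,140,250,3,[((472,73,1.315),REST)])
k=np.zeros((max(a1.shape[0],b.shape[0]),a1.shape[1]+b.shape[1],3),np.uint8);k[:a1.shape[0],:a1.shape[1]]=a1;k[:b.shape[0],a1.shape[1]:]=b;cv2.imwrite('pics/prec.png',k);print(k.shape)
E
```

```text
9.1 [450.25850672 -11.68912461  84.06367678] 0.004580775189321265
9.15 [450.22402011 -11.65316038  84.0302637 ] 0.002209014957074372
[450.22 -11.65  84.03] [[ 0.25  0.97  0.01]
 [ 0.97 -0.25  0.04]
 [ 0.04  0.   -1.  ]] [-0.18  0.17 -2.08]
rest [([98.4, 372.2], 0.93)] [([221.1, 165.3], 0.9), ([219.2, 331.1], 0.81)]
barrel_nozzle [([156.6, 325.9], 0.68)] [([192.3, 332.6], 0.67)]
barrel_mid [([157.3, 322.8], 0.64)] [([195.0, 332.2], 0.74)]
[[ 325.7    69.49]
 [ 326.8  -212.11]]
(330, 790, 3)
```

View pics/prec.png

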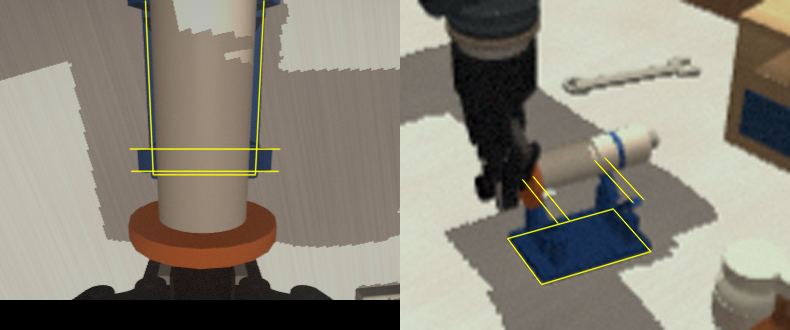

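The tube is lined up over the rest: its centre is at about col 204 and the V tips' midpoint is at about 204.5, and it looks level in the scene view. Lowering.

Call:
play_rows(
  commands=[
    [[-0.01,0,0.2],[0,0,0],0],
    [[-0.01,0,0.2],[0,0,0],0],
    [[-0.01,0,0.18],[0,0,0],0],
    [[0,0,0.08],[0,0,0],0],
    [[0,0,0.04],[0,0,0],0],
    [[0,0,0],[0,0,0],0],
  ],
)

```text
time_s: 10.2
ee_pos: [449.8, -12.4, 48.9]
orientation: [[0.253, 0.967, 0.01], [0.967, -0.253, 0.039], [0.04, 0.0, -0.999]]
wrist_force: [-0.3, -0.1, -2.4]
width: 23.4
finger_force: 98.1
```

Call:
play_rows(
  commands=[
    [[0,0,0.03],[0,0,0],0],
    [[0,0,0.03],[0,0,0],0],
    [[0,0,0],[0,0,0],0],
  ],
)

```text
time_s: 10.58
ee_pos: [449.7, -12.2, 45.8]
orientation: [[0.253, 0.967, 0.01], [0.967, -0.253, 0.039], [0.04, 0.0, -0.999]]
wrist_force: [0.9, 0.1, -2.2]
width: 23.2
finger_force: 98.1
```

Call:
play_rows(
  commands=[
    [[0,0,0.02],[0,0,0],0],
    [[0,0,0],[0,0,0],0],
  ],
)

```text
time_s: 10.82
ee_pos: [449.9, -12.2, 44.9]
orientation: [[0.253, 0.967, 0.011], [0.967, -0.253, 0.039], [0.04, 0.0, -0.999]]
wrist_force: [0.6, -0.4, -2.2]
width: 23.5
finger_force: 98.1
```

Call:
play_rows(
  commands=[
    [[0,0,0.02],[0,0,0],0],
    [[0,0,0],[0,0,0],0],
  ],
)

```text
time_s: 11.08
ee_pos: [450.2, -12.2, 44.0]
orientation: [[0.253, 0.967, 0.011], [0.967, -0.254, 0.039], [0.04, 0.001, -0.999]]
wrist_force: [0.7, 0.1, 0.8]
width: 23.4
finger_force: 98.2
```

```bash
python3 -c "
from rig import env
s=env.state();print(s['ee_pos'],s['wrist_force'],s['moment'])"
```

```text
[450.20977943 -12.23013509  44.04061037] [0.74534389 0.12773004 0.77502747] [-0.16254336 -0.13271175 -0.10131182]
```

Call:
play_rows(
  commands=[
    [[0,0,0.014],[0,0,0],0],
    [[0,0,0],[0,0,0],0],
  ],
)

```text
time_s: 11.32
ee_pos: [450.3, -12.3, 43.4]
orientation: [[0.253, 0.967, 0.012], [0.967, -0.254, 0.039], [0.04, 0.001, -0.999]]
wrist_force: [3.1, -1.2, 3.6]
width: 23.7
finger_force: 98.6
```

Now about 6 N of support. Releasing and rising.

Call:
play_rows(
  commands=[
    [[0,0,0],[0,0,0],0.5],
    [[0,0,0],[0,0,0],0.5],
    [[0,0,0],[0,0,0],1],
    [[0,0,0],[0,0,0],1],
    [[0,0,0],[0,0,0],1],
    [[0,0,0],[0,0,0],1],
    [[0,0,-0.3],[0,0,0],1],
    [[0,0,-0.7],[0,-0.1,0],1],
    [[0,0,-0.7],[0,-0.23,0],1],
    [[0,0,-0.3],[0,0,0],1],
    [[0,0,0],[0,0,0],1],
    [[0,0,0],[0,0,0],1],
  ],
)

```text
time_s: 12.82
ee_pos: [448.4, -15.0, 142.2]
orientation: [[0.254, 0.967, -0.001], [0.967, -0.254, 0.001], [0.001, -0.001, -1.0]]
wrist_force: [-0.3, -0.0, -0.7]
width: 85.1
finger_force: 0.0
```

```bash
python3 snap.py laid; python3 - <<'E'
from tilt import *
np.set_printoptions(precision=3,suppress=True)
s=env.state();T=np.array(s['orientation']);tcp=np.array(s['ee_pos']);print(T,tcp)
im,P=L('laid')
h=cv2.cvtColor(im,cv2.COLOR_BGR2HSV);m=cv2.inRange(h,(3,150,60),(16,255,255));n,_,st,ce=cv2.connectedComponentsWithStats(m)
i=1+st[1:,4].argmax();print('orange',st[i],ce[i])
u=np.array([np.cos(1.315),np.sin(1.315),0]);M=np.array([472.5,72.5,65])
F=M-60*u;v=np.array([-u[1],u[0],0]);z=np.array([0,0,1.])
th=np.linspace(0,2*np.pi,60);C=np.vstack([F+u*k+32*(np.cos(t)*v+np.sin(t)*z) for t in th for k in(-4,4)])
q=proj(P,C);print('pred flange bbox',q.min(0),q.max(0));print('pred tube',[proj(P,[M+u*a+19*b*v]).round(0).tolist() for a in(-40,0,60) for b in(-1,1)])
g=cv2.GaussianBlur(im,(0,0),1).astype(float);gx=np.abs(cv2.Sobel(g,cv2.CV_64F,1,0,ksize=3)).sum(2)
for r in range(20,200,30):print(r,np.argsort(-gx[r,240:400])[:8]+240)
E
```

```text
12.875 [448.40648203 -15.01027435 142.06130965] 0.0030805898469835544
[[ 0.254  0.967 -0.002]
 [ 0.967 -0.254  0.001]
 [ 0.    -0.002 -1.   ]] [448.406 -15.01  142.061]
orange [ 283  159   85   27 1452] [325.505 173.877]
pred flange bbox [282.307 152.679] [369.05  181.464]
pred tube [[[352.0, 138.0]], [[300.0, 138.0]], [[354.0, 79.0]], [[298.0, 79.0]], [[357.0, -24.0]], [[296.0, -23.0]]]
20 [393 392 267 394 268 381 266 380]
50 [373 372 276 374 277 352 353 275]
80 [371 277 278 370 372 352 353 297]
110 [279 370 280 369 371 278 352 298]
140 [376 274 275 351 375 377 352 350]
170 [368 282 283 367 369 281 284 366]
```

The barrel lies in the rest, flange about 3–4 mm nearer the robot's right than predicted, centred laterally. Regripping by the tube.

Call:
play_rows(
  commands=[
    [[0.44,0.005,0.1],[0,0,0],1],
    [[0.44,0.005,0.1],[0,0,0],1],
    [[0.44,0.005,0.1],[0,0,0],1],
    [[0.44,0.005,0.1],[0,0,0],1],
    [[0,0,0.3],[0,0,0],1],
    [[0,0,0.4],[0,0,0],1],
    [[0,0,0.4],[0,0,0],1],
    [[0,0,0.3],[0,0,0],1],
    [[0,0,0.16],[0,0,0],1],
    [[0,0,0],[0,0,0],1],
  ],
)

```text
time_s: 14.12
ee_pos: [472.1, 69.7, 44.7]
orientation: [[0.254, 0.967, -0.001], [0.967, -0.254, 0.0], [0.0, -0.001, -1.0]]
wrist_force: [0.9, -0.3, 0.3]
width: 85.7
finger_force: 0.0
```

Call:
play_rows(
  commands=[
    [[0,0,0],[0,0,0],0],
    [[0,0,0],[0,0,0],0],
    [[0,0,0],[0,0,0],0],
    [[0,0,0],[0,0,0],0],
    [[0,0,0],[0,0,0],0],
    [[0,0,0],[0,0,0],0],
  ],
  force=80,
)

```text
time_s: 14.88
ee_pos: [472.6, 69.9, 45.8]
orientation: [[0.253, 0.967, 0.001], [0.967, -0.253, 0.0], [0.001, 0.001, -1.0]]
wrist_force: [-1.6, -0.5, 7.1]
width: 36.0
finger_force: 78.9
```

Call:
play_rows(
  commands=[
    [[0,0,-0.1],[0,0,0],0],
    [[0,0,-0.3],[0,0,0],0],
    [[0,0,-0.4],[0,0,0],0],
    [[0,0,-0.4],[0,0,0],0],
    [[0,0,-0.2],[0,0,0],0],
    [[0,0,0],[0,0,0],0],
    [[0,0,0],[0,0,0],0],
  ],
)

```text
time_s: 15.75
ee_pos: [471.9, 69.9, 114.7]
orientation: [[0.253, 0.967, -0.0], [0.967, -0.253, 0.0], [0.0, -0.001, -1.0]]
wrist_force: [1.0, -0.3, -3.2]
width: 35.7
finger_force: 80.1
```

```bash
python3 snap.py tube; python3 - <<'E'
from tilt import *
np.set_printoptions(precision=3,suppress=True)
s=env.state();T=np.array(s['orientation']);tcp=np.array(s['ee_pos']);print(T,tcp,s['wrist_force'],s['moment'])
im,P=L('tube')
g=cv2.GaussianBlur(im,(0,0),1).astype(float);gx=np.abs(cv2.Sobel(g,cv2.CV_64F,1,0,ksize=3)).sum(2);gy=np.abs(cv2.Sobel(g,cv2.CV_64F,0,1,ksize=3)).sum(2)
for r in range(60,240,15):print(r,np.sort(np.argsort(-gx[r,240:400])[:7]+240),im[r,322])
print('vert',[(int(r),int(gy[r,318:328].mean())) for r in range(40,240) if gy[r,318:328].mean()>90])
tp=lambda x,y,z:tcp+T@np.array([x,y,z])
print('pred tip,tubeend,ring',[proj(P,[tp(x,0,-19.2-r)])[0].round(1) for x,r in((82,9),(82,0),(68,19),(68,9))])
print([(d['position'],round(d['score'],2)) for d in env.find_in('wrist','barrel_nozzle')][:2])
E
```

```text
15.8 [471.89326755  69.82296412 114.52404668] 0.0026145693995314433
[[ 0.253  0.967 -0.001]
 [ 0.967 -0.253  0.   ]
 [ 0.    -0.001 -1.   ]] [471.893  69.823 114.524] [-0.225  0.004 -1.311] [ 0.01  -0.047 -0.048]
60 [304 305 306 307 308 309 361] [171 184 183]
75 [306 307 363 364 386 387 388] [170 183 182]
90 [299 300 339 340 341 344 345] [150 166 175]
105 [300 301 339 340 341 343 344] [151 166 175]
120 [272 273 298 299 371 372 373] [ 99 109 118]
135 [272 273 367 368 371 372 373] [117 133 149]
150 [264 265 266 367 368 379 380] [116 132 148]
165 [365 366 367 368 369 370 371] [115 132 147]
180 [275 276 365 366 369 370 371] [112 131 146]
195 [275 276 365 366 368 369 370] [114 131 146]
210 [275 276 277 278 367 368 369] [112 126 141]
225 [278 363 364 365 367 368 369] [88 57 39]
vert [(86, 139), (87, 133), (114, 177), (115, 303), (116, 355), (117, 274), (118, 126), (126, 124), (128, 242), (129, 350), (130, 241), (209, 148), (210, 364), (211, 505), (212, 378), (213, 141), (224, 98), (225, 302), (226, 491), (227, 428), (228, 195)]
pred tip,tubeend,ring [array([325.8,  86.4]), array([325.5,  87.4]), array([325.9, 128.5]), array([325.6, 126.1])]
[([219.0, 326.1], 0.69)]
```

```bash
python3 - <<'E'
from tilt import *
np.set_printoptions(precision=3,suppress=True)
s=env.state();T=np.array(s['orientation']);tcp=np.array(s['ee_pos'])
for rr in (range(134,207,4),range(134,180,4)): print(measure('tube',((135,272.5),(195,275.5)),((135,372),(195,369.5)),rr,T,tcp,xref=40))
E
python3 snap.py tubes scene; python3 - <<'E'
import sys;sys.path.insert(0,'.')
from ov import *
from rig import env
np.set_printoptions(precision=2,suppress=True)
im,S=L('tubes');s=env.state();t=np.array(s['ee_pos'])
u=np.array([np.cos(1.315),np.sin(1.315),0]);a=t+[0,0,19.2]
for th in(-.08,-.04,0,.04,.08):
    d=u*np.cos(th)+np.array([0,0,np.sin(th)]);print(th,proj(S,[a-60*d,a+82*d]).ravel())
h=cv2.cvtColor(im,cv2.COLOR_BGR2HSV);m=cv2.inRange(h,(5,150,60),(13,255,255));m[:,400:]=0;m[250:]=0;m[:,:280]=0
n,_,st,ce=cv2.connectedComponentsWithStats(m);print([(st[i],ce[i]) for i in range(1,n) if st[i,4]>10])
m=cv2.inRange(h,(100,130,40),(125,255,255));m[:,420:]=0;m[:,:280]=0
n,_,st,ce=cv2.connectedComponentsWithStats(m);print('blue',[(st[i],ce[i]) for i in range(1,n) if st[i,4]>5])
for th in(-.08,-.04,0,.04,.08):
    d=u*np.cos(th)+np.array([0,0,np.sin(th)]);print('ring',proj(S,[a+60*d]).ravel())
E
```

```text
(array([ -1.37 , -24.186,  -0.015,  -0.052]), np.float64(1.362602554208865))
(array([ -1.188, -24.849,  -0.028,  -0.028]), np.float64(1.9327852557570395))
15.9 [471.95891102  69.85395094 114.57331272] 0.0025548717727727297
-0.08 [311.14 188.27 354.3  180.64]
-0.04 [311.08 188.99 354.45 179.69]
0 [311.05 189.71 354.55 178.74]
0.04 [311.06 190.41 354.61 177.81]
0.08 [311.09 191.1  354.64 176.88]
[(array([306, 180,  12,  21, 134], dtype=int32), array([312.49, 189.66])), (array([388, 240,  12,  10,  56], dtype=int32), array([395.  , 246.23]))]
blue [(array([384, 170,  36,  31, 510], dtype=int32), array([401.93, 184.78])), (array([307, 195,  46,  39, 855], dtype=int32), array([329.31, 217.57]))]
ring [347.91 181.77]
ring [348.   181.07]
ring [348.07 180.38]
ring [348.11 179.69]
ring [348.12 179.01]
```

```bash
python3 - <<'E'
from ov import *
from rig import env
np.set_printoptions(precision=4,suppress=True)
T=env.camera_params('top');_,W=L('wfill');B=lambda x,y:(340+x/2.2,110+(y-290)/2.2)
ot=(T,[[90,120,15],[-60,120,15],[90,-85,190],[90,-200,190],[-60,-200,190],[-60,-85,190]],[B(57,333),B(40,438),B(255,328),B(350,347),B(330,467),B(237,450)])
ow=(W,[[-60,120,15],[90,120,15],[-50,18,141],[-34,100,73]],[(335.2,133.5),(447.2,140.8),(342.2,249.2),(358.5,157.8)])
for o in ([ow],[ot],[ow,ow,ot]):
    q=fit(o,[600,-244,-.16])[0];print(q,world(q,[[-130,60,0],[0,60,0]]))
E
python3 plan.py 480 -165.5 110 1.42 7
```

```text
[ 598.9003 -244.1835   -0.1547] [[ 479.7009 -164.8646    0.    ]
 [ 608.1476 -184.9003    0.    ]]
[ 603.0117 -244.3841   -0.1567] [[ 483.9667 -164.8335    0.    ]
 [ 612.3742 -185.1191    0.    ]]
[ 599.4105 -244.2028   -0.1513] [[ 479.9365 -165.298     0.    ]
 [ 608.452  -184.8879    0.    ]]
now [472.   69.9 114.6] row x 7.0 : [-0.653, 0.163, 0.013, -0.001, -0.0, -0.126]
```

Call:
play_rows(
  commands=[
    [[-0.3,0.075,0.013],[0,0,-0.121],0],
    [[-0.653,0.163,0.013],[0,0,-0.121],0],
    [[-0.653,0.163,0.013],[0,0,-0.121],0],
    [[-0.653,0.163,0.013],[0,0,-0.121],0],
    [[-0.653,0.163,0.013],[0,0,-0.121],0],
    [[-0.653,0.163,0.013],[0,0,-0.121],0],
    [[-0.653,0.163,0.013],[0,0,-0.121],0],
    [[-0.35,0.088,0],[0,0,0],0],
    [[0,0,0],[0,0,0],0],
    [[0,0,0],[0,0,0],0],
  ],
)

```text
time_s: 17.15
ee_pos: [481.5, -164.4, 110.3]
orientation: [[0.154, 0.988, -0.0], [0.988, -0.154, 0.001], [0.001, -0.0, -1.0]]
wrist_force: [-0.5, -0.1, -2.0]
width: 36.0
finger_force: 80.1
```

```bash
python3 snap.py ap; python3 snap.py aps scene; python3 - <<'E'
from tilt import *
np.set_printoptions(precision=3,suppress=True)
s=env.state();T=np.array(s['orientation']);tcp=np.array(s['ee_pos']);print(T,tcp,s['wrist_force'],s['moment'])
for rr in (range(134,207,4),range(134,180,4)): print(measure('ap',((135,272.5),(195,275.5)),((135,372),(195,369.5)),rr,T,tcp,xref=40))
F=(599.4,-244.2,-.154)
S=L('aps')[1]
a=crop('ap',180,640,0,260,1,[(F,FILL)]);b=crop('aps',200,330,190,330,2.5,[(F,FILL)])
u=T[:,0];c=tcp-T[:,2]*19.2
for th in (0,):
    for k in ((-108,-60),(82,60)):
        q=(proj(S,[c+u*k[0],c+u*k[1]])-[199.5,189.5])*2.5;cv2.line(b,*[tuple(map(int,x)) for x in q],(255,0,255),1)
k=np.zeros((max(a.shape[0],b.shape[0]),a.shape[1]+b.shape[1],3),np.uint8);k[:a.shape[0],:a.shape[1]]=a;k[:b.shape[0],a.shape[1]:]=b;cv2.imwrite('pics/apc.png',k);print(k.shape)
E
```

```text
17.2 [ 481.54612681 -164.32224753  110.37403444] 0.0034695037202554404
17.25 [ 481.60010153 -164.33811478  110.44749814] 0.0033290962551849293
[[ 0.153  0.988 -0.   ]
 [ 0.988 -0.153  0.001]
 [ 0.001 -0.    -1.   ]] [ 481.6   -164.338  110.447] [ 0.897  0.881 -1.931] [ 0.058 -0.022  0.013]
(array([ -1.793, -20.851,  -0.006,   0.05 ]), np.float64(0.21234022045607198))
(array([ -1.748, -19.794,  -0.009,  -0.013]), np.float64(0.1243263252392713))
(350, 785, 3)
```

View pics/apc.png

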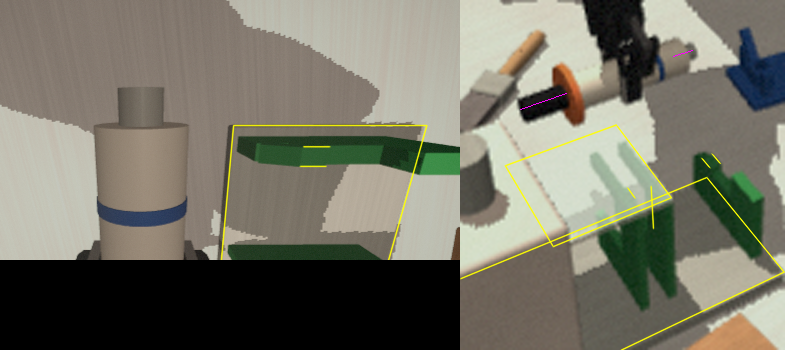

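The overlay agrees: the filler outline matches the wrist view, and the barrel's axis lies level along the predicted line in the scene view. Lowering to insertion height (axis 97 mm) and sliding up to the mouth.

Call:
play_rows(
  commands=[
    [[0,0,0.2],[0,0,0],0],
    [[-0.018,0,0.3],[0,0,0],0],
    [[0,0,0.15],[0,0,0],0],
    [[0,0.2,0],[0,0,0],0],
    [[0,0.4,0],[0,0,0],0],
    [[0,0.4,0],[0,0,0],0],
    [[0,0.3,0],[0,0,0],0],
    [[0,0.1,0],[0,0,0],0],
    [[0,0,0],[0,0,0],0],
  ],
)

```text
time_s: 18.38
ee_pos: [550.8, -176.9, 78.0]
orientation: [[0.154, 0.988, 0.0], [0.988, -0.154, 0.0], [0.0, 0.0, -1.0]]
wrist_force: [0.1, -0.6, -2.7]
width: 35.7
finger_force: 80.2
```

```bash
cat > fs.py <<'E'
from rig import env
import numpy as np
s=env.state();d=np.array(s['ee_pos'])-[599.4,-244.2,0];c,k=np.cos(.154),np.sin(.154)
print('t',s['time_s'],'filler xyz',np.round([d[0]*c-d[1]*k,d[0]*k+d[1]*c,d[2]+19.2],1),'F',np.round(s['wrist_force'],1),'M',np.round(s['moment'],2),'w',round(s['width'],1))
E
python3 fs.py
```

```text
t 18.375 filler xyz [-58.3  59.1  97.2] F [ 0.1 -0.6 -2.7] M [ 0.06  0.04 -0.  ] w 35.7
```

Call:
play_rows(
  commands=[
    [[0,0.15,0],[0,0,0],0],
    [[0,0.2,0],[0,0,0],0],
    [[0,0.2,0],[0,0,0],0],
    [[0,0.1,0],[0,0,0],0],
    [[0,0,0],[0,0,0],0],
  ],
)

```text
time_s: 19.0
ee_pos: [583.0, -181.9, 77.9]
orientation: [[0.154, 0.988, 0.0], [0.988, -0.154, 0.0], [0.0, 0.0, -1.0]]
wrist_force: [-0.3, 0.6, -3.6]
width: 36.1
finger_force: 80.3
```

Call:
play_rows(
  commands=[
    [[0,0.1,0],[0,0,0],0],
    [[0,0.1,0],[0,0,0],0],
    [[0,0.06,0],[0,0,0],0],
    [[0,0,0],[0,0,0],0],
  ],
)

```text
time_s: 19.5
ee_pos: [595.8, -183.9, 78.0]
orientation: [[0.154, 0.988, 0.0], [0.988, -0.154, 0.0], [0.0, 0.0, -1.0]]
wrist_force: [0.1, -0.0, -2.2]
width: 36.2
finger_force: 80.3
```

```bash
python3 fs.py
```

```text
t 19.5 filler xyz [-12.8  59.   97.2] F [ 0.1 -0.  -2.2] M [ 0.04  0.02 -0.01] w 36.2
```

Call:
play_rows(
  commands=[
    [[0,0.06,0],[0,0,0],0],
    [[0,0.06,0],[0,0,0],0],
    [[0,0.04,0],[0,0,0],0],
    [[0,0,0],[0,0,0],0],
  ],
)

```text
time_s: 20.0
ee_pos: [603.7, -185.2, 78.0]
orientation: [[0.154, 0.988, 0.0], [0.988, -0.154, 0.0], [0.0, 0.0, -1.0]]
wrist_force: [0.3, 0.4, -2.0]
width: 35.9
finger_force: 80.3
```

Call:
play_rows(
  commands=[
    [[0,0.03,0],[0,0,0],0],
    [[0,0.03,0],[0,0,0],0],
    [[0,0,0],[0,0,0],0],
  ],
)

```text
time_s: 20.38
ee_pos: [606.7, -185.6, 78.1]
orientation: [[0.154, 0.988, 0.0], [0.988, -0.154, 0.0], [0.0, 0.0, -1.0]]
wrist_force: [0.2, 0.1, -2.2]
width: 35.9
finger_force: 80.3
```

Call:
play_rows(
  commands=[
    [[0,0.03,0],[0,0,0],0],
    [[0,0,0],[0,0,0],0],
  ],
)

```text
time_s: 20.62
ee_pos: [608.1, -185.8, 78.1]
orientation: [[0.154, 0.988, 0.0], [0.988, -0.154, 0.0], [0.0, 0.0, -1.0]]
wrist_force: [0.4, -0.2, -2.4]
width: 36.1
finger_force: 80.3
```

Call:
play_rows(
  commands=[
    [[0,0.025,0],[0,0,0],0],
    [[0,0,0],[0,0,0],0],
  ],
)

```text
time_s: 20.88
ee_pos: [609.3, -186.0, 78.0]
orientation: [[0.154, 0.988, 0.0], [0.988, -0.154, 0.0], [0.0, 0.0, -1.0]]
wrist_force: [0.1, -0.4, -2.8]
width: 36.0
finger_force: 80.3
```

Call:
play_rows(
  commands=[
    [[0,0.025,0],[0,0,0],0],
    [[0,0,0],[0,0,0],0],
  ],
)

```text
time_s: 21.12
ee_pos: [610.6, -186.2, 78.1]
orientation: [[0.154, 0.988, 0.0], [0.988, -0.154, 0.0], [0.0, 0.0, -1.0]]
wrist_force: [-0.1, -0.8, -2.7]
width: 36.3
finger_force: 80.3
```

Call:
play_rows(
  commands=[
    [[0,0.025,0],[0,0,0],0],
    [[0,0,0],[0,0,0],0],
  ],
)

```text
time_s: 21.38
ee_pos: [610.9, -186.2, 77.8]
orientation: [[0.154, 0.988, -0.002], [0.988, -0.154, 0.001], [0.001, -0.002, -1.0]]
wrist_force: [-5.3, 0.0, 0.4]
width: 36.1
finger_force: 80.4
```

Closed end touched at x ≈ 610.9 (−5 N). Backing off about 1.5 mm and lowering.

Call:
play_rows(
  commands=[
    [[0,-0.035,0],[0,0,0],0],
    [[0,0,0.06],[0,0,0],0],
    [[0,0,0.06],[0,0,0],0],
    [[0,0,0.04],[0,0,0],0],
    [[0,0,0],[0,0,0],0],
  ],
)

```text
time_s: 22.0
ee_pos: [610.0, -186.1, 69.8]
orientation: [[0.154, 0.988, 0.0], [0.988, -0.154, 0.0], [0.0, 0.0, -1.0]]
wrist_force: [0.4, -0.6, -3.4]
width: 35.9
finger_force: 80.3
```

Call:
play_rows(
  commands=[
    [[0,0,0.03],[0,0,0],0],
    [[0,0,0.02],[0,0,0],0],
    [[0,0,0],[0,0,0],0],
  ],
)

```text
time_s: 22.38
ee_pos: [610.0, -186.1, 67.5]
orientation: [[0.154, 0.988, 0.0], [0.988, -0.154, 0.0], [0.0, 0.0, -1.0]]
wrist_force: [0.1, -0.5, -2.7]
width: 36.1
finger_force: 80.3
```

```bash
python3 fs.py
```

```text
t 22.375 filler xyz [ 1.6 59.  86.7] F [ 0.1 -0.5 -2.7] M [ 0.07  0.02 -0.  ] w 36.1
```

Call:
play_rows(
  commands=[
    [[0,0,0.02],[0,0,0],0],
    [[0,0,0],[0,0,0],0],
  ],
)

```text
time_s: 22.62
ee_pos: [610.0, -186.1, 66.5]
orientation: [[0.154, 0.988, 0.0], [0.988, -0.154, 0.0], [0.0, 0.0, -1.0]]
wrist_force: [-0.4, 0.9, -3.0]
width: 35.8
finger_force: 80.3
```

Call:
play_rows(
  commands=[
    [[0,0,0.015],[0,0,0],0],
    [[0,0,0],[0,0,0],0],
  ],
)

```text
time_s: 22.88
ee_pos: [610.1, -186.1, 65.9]
orientation: [[0.154, 0.988, 0.001], [0.988, -0.154, 0.0], [0.0, 0.0, -1.0]]
wrist_force: [0.2, 1.1, -0.9]
width: 36.1
finger_force: 80.5
```

```bash
python3 fs.py
```

```text
t 22.875 filler xyz [ 1.7 59.  85.1] F [ 0.2  1.1 -0.9] M [ 0.12  0.03 -0.02] w 36.1
```

Call:
play_rows(
  commands=[
    [[0,0,0.015],[0,0,0],0],
    [[0,0,0],[0,0,0],0],
  ],
)

```text
time_s: 23.12
ee_pos: [610.2, -186.1, 65.8]
orientation: [[0.154, 0.988, 0.001], [0.988, -0.154, 0.0], [0.0, 0.001, -1.0]]
wrist_force: [-2.9, 1.4, 6.2]
width: 36.3
finger_force: 81.3
```

```bash
python3 fs.py
```

```text
t 23.125 filler xyz [ 1.7 59.  85. ] F [-2.9  1.4  6.2] M [ 0.31  0.52 -0.07] w 36.3
```

Seated at z 85.0 with about 9 N of support. Releasing and lifting straight up.

Call:
play_rows(
  commands=[
    [[0,0,0],[0,0,0],0.5],
    [[0,0,0],[0,0,0],0.5],
    [[0,0,0],[0,0,0],0.8],
    [[0,0,0],[0,0,0],1],
    [[0,0,0],[0,0,0],1],
    [[0,0,0],[0,0,0],1],
  ],
)

```text
time_s: 23.88
ee_pos: [610.0, -186.2, 65.1]
orientation: [[0.154, 0.988, 0.0], [0.988, -0.154, 0.0], [0.0, 0.0, -1.0]]
wrist_force: [-0.1, -0.5, -0.7]
width: 85.5
finger_force: 0.0
```

Call:
play_rows(
  commands=[
    [[0,0,-0.2],[0,0,0],1],
    [[0,0,-0.5],[0,0,0],1],
    [[0,0,-0.6],[0,0,0],1],
    [[0,0,-0.7],[0,0,0],1],
    [[0,0,-0.7],[0,0,0],1],
    [[0.3,-0.3,-0.6],[0,0,0],1],
    [[0.5,-0.5,-0.4],[0,0,0],1],
    [[0.5,-0.5,-0.2],[0,0,0],1],
    [[0,0,0],[0,0,0],1],
    [[0,0,0],[0,0,0],1],
  ],
)

```text
time_s: 25.12
ee_pos: [556.0, -112.3, 260.5]
orientation: [[0.154, 0.988, 0.001], [0.988, -0.154, 0.0], [0.0, 0.001, -1.0]]
wrist_force: [0.1, 0.2, 0.1]
width: 85.5
finger_force: 0.0
```

```bash
python3 snap.py fin; python3 - <<'E'
from tilt import *
np.set_printoptions(precision=2,suppress=True)
s=env.state();print(s['time_s'],s['ee_pos'],s['wrist_force'],s['width'])
im,P=L('fin');F=(601,-244.2,-.154)
X=[[0,142,85],[0,128,104],[-19,128,85],[19,128,85],[-19,40,85],[19,40,85],[-9,140,85],[9,140,85]]
q=proj(P,world(F,X));print(q)
g=cv2.GaussianBlur(im,(0,0),.8).astype(float);gx=np.abs(cv2.Sobel(g,cv2.CV_64F,1,0,ksize=3)).sum(2)
gy=np.abs(cv2.Sobel(g,cv2.CV_64F,0,1,ksize=3)).sum(2)
for a,b in ((2,4),(3,5)):
    for f in(.3,.5,.7,.85):
        c=q[a]*(1-f)+q[b]*f;r=int(round(c[1]));k=np.arange(int(c[0])-12,int(c[0])+13)
        if 0<=r<400 and k.min()>=0 and k.max()<640:print('pred',c.round(1),'edges',k[np.argsort(-gx[r,k])[:5]])
c=q[0];k=np.arange(max(int(c[1])-15,0),int(c[1])+60);print('tip col rows',[(int(r),int(gy[r,int(c[0])])) for r in k if gy[r,int(c[0])]>150])
h=cv2.cvtColor(im,cv2.COLOR_BGR2HSV);m=cv2.inRange(h,(3,150,60),(16,255,255));n,_,st,ce=cv2.connectedComponentsWithStats(m);print([(st[i],ce[i]) for i in range(1,n) if st[i,4]>40])
print('flange pred',proj(P,world(F,[[0,4,117],[0,-4,117],[-32,0,85],[32,0,85]])))
E
```

```text
25.175 [ 556.00619147 -112.48409799  260.01911469] 0.01070005661703146
25.175 [ 556.01 -112.48  260.02] [-0.13  0.11 -0.71] 85.4778943595551
[[383.65 157.39]
 [386.42 174.28]
 [365.38 170.14]
 [400.3  170.14]
 [362.07 243.18]
 [394.3  243.17]
 [375.17 159.23]
 [391.9  159.23]]
pred [364.4 192.1] edges [365 366 376 364 362]
pred [363.7 206.7] edges [362 361 368 363 369]
pred [363.1 221.3] edges [361 364 365 362 360]
pred [362.6 232.2] edges [363 364 362 365 356]
pred [398.5 192. ] edges [397 398 396 401 399]
pred [397.3 206.7] edges [400 399 401 398 392]
pred [396.1 221.3] edges [399 394 398 395 400]
pred [395.2 232.2] edges [394 393 392 395 391]
tip col rows [(156, 169), (157, 416), (158, 363), (160, 286), (161, 249), (175, 261), (176, 346), (177, 196), (193, 253), (194, 368), (195, 290), (202, 281), (203, 659), (204, 613), (205, 208), (207, 215), (208, 515), (209, 607), (210, 349)]
[(array([ 513,    0,  118,   58, 4581], dtype=int32), array([560.48,  24.02])), (array([351, 263,  12,  15,  69], dtype=int32), array([356.43, 270.83]))]
flange pred [[381.46 285.48]
 [381.03 291.61]
 [350.07 272.8 ]
 [402.53 272.79]]
```

```bash
python3 snap.py fins scene; python3 - <<'E'
from ov import *
F=(601,-244.2,-.154)
S=[((0,-48,85),(0,142,85))]
a=crop('fin',310,450,130,330,2.5,[]);b=crop('fins',200,340,190,330,3,[])
k=np.zeros((max(a.shape[0],b.shape[0]),a.shape[1]+b.shape[1],3),np.uint8);k[:a.shape[0],:a.shape[1]]=a;k[:b.shape[0],a.shape[1]:]=b;cv2.imwrite('pics/finc.png',k);print(k.shape)
E
```

```text
25.225 [ 555.99260022 -112.54558733  259.81564506] 0.0056856772817905086
(500, 770, 3)
```

View pics/finc.png

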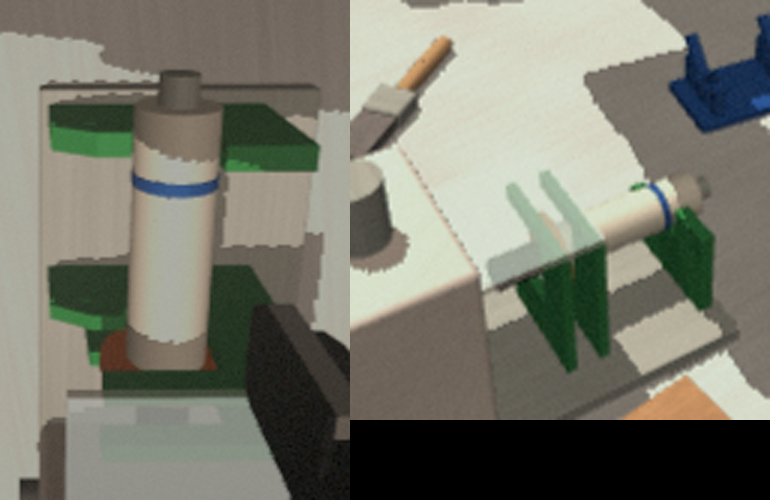

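The last view shows the tube in both green slots. The flange is visible only through the slot, behind the plate; in the scene view it sits between the two plates, with the stub under the cover and the nozzle level on the support. Handing in.

```bash
python3 -c "
from rig import env
print(env.job_done())"
```

```text
the job is handed in; nothing more can be done
None
```

The job is handed in at about 25 s. The barrel was pulled out by its stub, laid in the leftmost blue V rest, taken again by the white tube, and slid into the filler. The final pictures show it level in its seat with the flange between the two plates. The gripper is open and clear, and the bottles, jar and cup were left alone.

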